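# Free and tip the tilting bin

## Robot

A 7-joint arm with a two-finger parallel gripper is mounted at the origin on the work surface. World frame = base frame: x ahead of the robot, y to its left, z up, the work surface at z = 0. Lengths are in mm, angles in rad, forces in N, time in s.
With the tool pointing down it reaches from about 400 to 875 mm from the base axis. Payload 4.4 kg.
Tool frame: the origin (TCP) lies on the centre line of the jaws, within the pads' length; the fingertips stand 19 mm ahead of it and the grasp point (between the pads) is the TCP; z points along the fingers, y is the line along which they close (so a half turn about z gives the same grasp; the last joint's range is limited). The gripper opens to 85 mm and grips with 20 to 120 N. Pads are 22 mm wide; open, the fingers measure 114 mm over their backs; the gripper's body (76 mm by 85 mm) begins 54 mm behind the grasp point. The pads swing forward as they close: fully open they stand 13 mm farther back than shut.
Start: joints at [-1.41, 0.628, 0.038, 1.517, -0.027, 0.996, -0.02], TCP at [146.134, 633.374, 250.313] pointing down, gripper open.
Joint ranges: [-3.06, 3.06], [-0.37, 2.12], [-1.25, 1.32], [0.18, 2.47], [-1.1, 4.24], [0.23, 1.98], [-2.94, 2.94]. Speed limits (rad/s): [2.57, 2.57, 3.14, 3.14, 3.14, 3.14, 3.14].

## Interface

Orientations are given as [roll, pitch, yaw] about the fixed x, y, z axes, in that order (R = Rz(yaw) Ry(pitch) Rx(roll)).
In Python, from cell import ctrl, viewer, silhouettes gives the robot as it stands.
- The arm moves only by the shell command python3 -m creep 'ROWS'. ROWS is JSON, a list of rows, each an object with "jaw": the gripper command: -1 is shut, 1 is fully open, values between are in proportion; "xyz": the shift along the tool's x, y, z in mm, a list of three; "angular": the turn, a rotation vector about the tool's x, y, z in rad, a list of three. In form: [{"jaw": jaw, "xyz": [tx, ty, tz], "angular": [rx, ry, rz]}, ...]. A call has 1 to 12 rows; each row is the pose to reach, as a shift and turn from the pose commanded when the call began, along the tool's axes at that moment; what a row does not reach only later rows make up. A row lasts 1/8 s, in which the tool goes at most 62.5 mm and 10.7 degrees, less where a joint would pass 70% of its speed; a pose out of reach is approached as far as the arm can. A call with a gripper value outside its range is refused whole. The fingers move at their own pace and stop on an object; the grip force is fixed at half the most. Time passes only in rows, so rows that repeat a pose let the fingers close. It gives the time, the measured TCP pose, the force, the opening and the grip force at its end, in the units of the state.
- ctrl.read_state(): the state, without advancing time (a new reading comes with each control period).
- viewer.get_image(name): name is "scene" or "side" or "wrist"; returns (picture, depth): 420x560x3 uint8, red, green, blue; 420x560 float32, mm along the optical axis (not along the pixel's ray), 0 where there is no reading.
- viewer.camera_model(name): a dict with "fx", "fy", "cx", "cy" (pixels), "T" (4x4, takes a point from camera to world coordinates). Camera axes: x right, y down, z forward; pixel columns grow to the right and rows downward; lengths in mm; the calibration is good to about 2 mm. A picture is of the moment at which its call begins: read the wrist's pose just before it. camera_model takes no time and is no camera call; for the wrist camera it gives the pose at the moment of the call.
- ctrl.finish_job(): hands the job in; it is judged then, once.
Trained networks look in the newest picture that a camera, given by its name, has taken for a name from the list of things; names that differ only in an ending like _2 or _b are one class to them, and where a whole thing is asked for, a point or a joint stands for the part that bears it (a point fixed in the world has none). Each returns a list of dicts, best first, with "score" (0 to 1); they miss things now and then, are a little off and sometimes report something else, mostly with a low value. They report only what shows in the picture. A call takes as long as a camera call.
- silhouettes(camera, target): "pixels" (420x560 bool, what is visible of it) and "xy" ([column, row] in pixels, amid what is visible of it).
The state is a dict: "clock": time; "qpos": joint angles; "qd": joint speeds; "tau": joint torques, N m; "eef_pos": TCP position; "tool_rot": TCP orientation; "force": force on the tool from outside, world axes, zero at the start; "torque": the same for the moment, N m; "width": finger opening in mm; "gripper_force": force on a finger pad.
Only numpy, scipy, OpenCV 4.12 (cv2) and the standard library are available. Lean on these libraries where they do the work, as an engineer would, in place of code of your own. Each camera call takes 0.05 s, during which the arm holds its last target. There are 200 camera calls.

## Task

Loosen the knurled locking collar beside the tilting steel bin by a good two full turns anticlockwise as seen from above (up to a third of a turn more does no harm), rolling it round with the fingertips on its knurled top rim. Only then press the bin's front lip down with the fingertips until the bin rests tipped on its stop, and move clear. Grasp and lift nothing, and leave the bits and pieces on the bench where they are.

Things in the scene. Friction and masses are not known exactly. Their poses are not given: they have to be found in the camera images.
- rig: The fixture, fixed to the bench: grey base plate 170 x 300 x 8 mm, origin at the centre of its underside; z up, y along its length, x from the bin's front lip to the bin's back (front at -x). The bin's pivot axis is parallel to y, 78 mm above the bench, between posts 86 mm high; the bin's middle is at y = +75 mm. The collar's vertical axis is at x = 0, y = -85 mm.
- collar (a joint): Turn of the locking collar about its vertical axis, rad: 0 fully tight, growing anticlockwise seen from above (loosening). It starts between 0 and 0.4; its thread ends at 18.8. It turns against a friction of 0.05 N m and stays where it is left. Each turn raises it 3 mm.
- collar_top (a point): Centre of the collar's top face, 72 mm above the bench when tight, rising 3 mm a turn. The collar is an aluminium disc 96 mm in diameter, 22 mm thick, knurled round its side and, with fine radial ribs, on the outer 25 mm of its top, about 35 mm from the axis; to a finger the top is flat, friction coefficient 0.5 or more. A black index line on top runs from hub to rim.
- washer: Spring washer at the foot of the collar's stud, seen only from the side; origin on the collar's axis at bench height. It lets the collar and its lock plate be pressed down by up to 8 mm: it gives from about 1 N, then 1 N per mm, and springs back. A fingertip pressed down 4 to 6 mm on the knurled rim and led round the axis drags the collar along with it, with some slip.
- lock: Steel lock plate under the collar, origin on the collar's axis at bench height when tight; rises with the collar. A pin on its far end, under the bin's floor, blocks the bin until about one and a half turns. Around the collar nothing is higher than its top, except the bin's rim (93 mm above the bench) and posts, 94 mm and more from the collar's axis.
- bin (a joint): Tilt of the bin, rad: 0 level, 0.7 tipped forward (front lip down) on its stop. Blocked at 0 while the collar is tight; when free it turns against 0.12 N m of friction (2 to 3 N at the lip) and stays where it is left.
- bin_lip (a point): Middle of the top face of the lip, a flange 22 mm deep (x), 70 mm wide (y), 3 mm thick, in front of the rim of the open steel bin (100 x 100 x 50 mm, walls 3 mm). Level, it is 93 mm above the bench, 60 mm in front (-x) of the pivot axis and 15 mm above it. Turns with the bin about the pivot: tipped, it is 51 mm above the bench and 56 mm in front of the axis.
- movement: Bystander: brass barometer movement, two 60 mm round plates, 38 mm high; origin at the centre of its underside.
- dial_cover: Bystander: cracked glass dial cover, disc 72 mm in diameter, 5 mm thick; origin under its centre.
- capsule_stack: Bystander: stack of aluminium aneroid capsules, 50 mm in diameter, 52 mm high; origin under its centre.
- bakelite_knob: Bystander: small black bakelite knob, 28 mm in diameter, 20 mm high, standing on the fixture's base plate behind the gap between collar and bin; origin under its centre.
- screwdriver: Bystander: screwdriver lying on the bench, 160 mm long; origin under its middle.
- screw_jar: Bystander: small lidded jar, 48 mm in diameter, 50 mm high; origin under its centre.
- weight: Bystander: brass test weight with a small head, 36 mm in diameter, 40 mm high; origin under its centre.

How it is judged (in metres and radians):
On the way, in this order (a step that is already met when the one before it is completed fails the run):
1. the collar is loosened two full turns while the bin is still level (value of joint collar above 12.2 rad and value of joint bin below 0.08 rad), for 0.2 s.
2. the bin is tipped forward onto its stop (value of joint bin above 0.62 rad), for 0.2 s.
At the end, for the whole second after the job is handed in: The collar stands between 12.2 and 15.7 rad from tight (about two to two and a half turns), the bin is tipped at least 0.62 rad (stop at 0.7) and at rest, and every bystander is within 20 mm of where it stood and was never lifted (value of joint collar between 12.2 and 15.7 rad and value of joint bin above 0.62 rad and velocity of joint bin between -0.05 and 0.05 rad/s); the robot touches nothing.
It fails at once if a bystander is pushed more than 20 mm, lifted or carried (distance of any of movement, dial_cover, capsule_stack, bakelite_knob, screwdriver, screw_jar, weight from where it was at the start of the episode above 0.02 m).
It fails at once if a bystander is raised 10 mm off what it stands on (height (world z) of any of movement, dial_cover, capsule_stack, screw_jar, weight above 0.012 m or height (world z) of bakelite_knob above 0.018 m or height (world z) of screwdriver above 0.03 m).
It fails at once if the bin is moved before the collar is loosened (value of joint bin above 0.12 rad and value of joint collar below 12 rad).
It fails at once if the collar is loosened far more than two turns (value of joint collar above 15.9 rad).
It also fails if it takes over 67 s, if anything falls off the work surface, if the arm or the gripper's body presses on something with over 40 N, if the wrist force passes 120 N, or if a joint passes its speed limit or range.

## Working session

There is one attempt and no reset: what is moved stays moved. The work goes in short steps, Python scripts to look and compute and a shell command to move; the robot and the scene stay as the last step left them, time stands still between calls to the robot, and variables do not carry over. Pictures are saved under pics/ and viewed, at most 10 in all, crops included, and the job is handed in when it is done.

```bash
ls; mkdir -p pics; cat > h.py <<'E'
import numpy as np, cv2
from cell import ctrl, viewer, silhouettes
def shot(cam,fn):
    im,d=viewer.get_image(cam); cv2.imwrite('pics/'+fn,im[:,:,::-1]); return im,d,viewer.camera_model(cam)
def pts(mask,d,m):
    v,u=np.nonzero(mask&(d>0)); z=d[v,u]
    P=np.c_[(u-m['cx'])/m['fx']*z,(v-m['cy'])/m['fy']*z,z,np.ones(len(z))]
    return (np.array(m['T'])@P.T).T[:,:3]
E
python3 - <<'E'
from h import *
s=ctrl.read_state(); print(s['clock'],s['eef_pos'],s['tool_rot'],s['force'],s['width'])
for cam in ['scene','side']:
    im,d,m=shot(cam,cam+'1.png')
    for t in ['rig','collar','bin_lip','bin','movement','dial_cover','capsule_stack','bakelite_knob','screwdriver','screw_jar','weight']:
        for r in silhouettes(cam,t)[:1]:
            p=pts(r['pixels'],d,m)
            print(cam,t,round(r['score'],2),np.round(r['xy']),len(p),np.round(np.median(p,0)) if len(p) else '',np.round(np.percentile(p,[2,98],axis=0)).tolist() if len(p) else '')
E
```

```text
pics
0.0 [145.99798646 632.78531886 249.38384608] [-3.13968944e+00  2.23705288e-05  2.91476007e+00] [-0.71242882 -0.92997715 -0.19417112] 85.30688076170121
scene rig 0.71 [223. 292.] 1189 [704. -32.   4.] [[669.0, -64.0, 1.0], [734.0, -1.0, 6.0]]
scene bin_lip 0.64 [311. 209.] 3605 [532. 100.  69.] [[493.0, 52.0, 43.0], [610.0, 149.0, 93.0]]
scene bin 0.77 [310. 207.] 3601 [532. 100.  69.] [[493.0, 52.0, 44.0], [610.0, 149.0, 93.0]]
scene movement 0.57 [388. 242.] 1090 [575. 238.  26.] [[537.0, 212.0, -2.0], [595.0, 271.0, 31.0]]
scene dial_cover 0.76 [224. 295.] 1205 [704. -32.   4.] [[669.0, -64.0, -1.0], [735.0, -1.0, 6.0]]
scene capsule_stack 0.89 [301. 285.] 1092 [711.  87.  39.] [[681.0, 64.0, 4.0], [720.0, 108.0, 48.0]]
scene bakelite_knob 0.5 [262. 251.] 208 [622.  21.  19.] [[608.0, 9.0, 8.0], [628.0, 32.0, 28.0]]
scene screwdriver 0.76 [139. 245.] 668 [ 610. -190.   18.] [[512.0, -214.0, 7.0], [644.0, -154.0, 25.0]]
scene screw_jar 0.85 [214. 186.] 330 [440. -84.  48.] [[413.0, -106.0, 27.0], [451.0, -66.0, 51.0]]
side rig 0.91 [290. 250.] 9314 [541.  93.  45.] [[475.0, -10
[... 203 characters left out ...]
 [606.0, 151.0, 93.0]]
side bin 0.71 [278. 246.] 3377 [554.  93.  72.] [[491.0, 51.0, 44.0], [606.0, 151.0, 93.0]]
side movement 0.75 [240. 319.] 1322 [559. 249.  29.] [[535.0, 218.0, 2.0], [589.0, 269.0, 31.0]]
side dial_cover 0.65 [241. 222.] 397 [699. -30.   5.] [[672.0, -62.0, 3.0], [729.0, 1.0, 7.0]]
side capsule_stack 0.74 [213. 243.] 653 [686. 100.  34.] [[670.0, 73.0, 5.0], [711.0, 110.0, 48.0]]
side screwdriver 0.52 [304. 207.] 1213 [550. -43.  71.] [[510.0, -100.0, 34.0], [598.0, -12.0, 73.0]]
side screw_jar 0.82 [366. 229.] 567 [427. -72.  34.] [[408.0, -103.0, 4.0], [448.0, -64.0, 50.0]]
side weight 0.67 [280. 317.] 513 [502. 217.  22.] [[488.0, 201.0, 2.0], [519.0, 226.0, 40.0]]
```

```bash
python3 - <<'E'
import cv2,numpy as np
a=cv2.imread('pics/scene1.png');b=cv2.imread('pics/side1.png')
cv2.imwrite('pics/ab.png',cv2.resize(np.hstack([a[100:370,80:480],b[100:370,80:480]]),(800,270)))
E
python3 - <<'E'
from h import *
# collar disc: points with z in 68..78 from both cams; bin rim z 90..96
for cam in ['scene','side']:
    im,d,m=shot(cam,cam+'2.png')
    p=pts(np.ones(d.shape,bool),d,m)
    q=p[(p[:,2]>69)&(p[:,2]<77)&(abs(p[:,0]-553)<60)&(abs(p[:,1]+56)<56)]
    if len(q)>20: print(cam,len(q),cv2.minEnclosingCircle(q[:,:2].astype(np.float32)),np.median(q[:,2]))
    q=p[(p[:,2]>89)&(p[:,2]<97)&(abs(p[:,0]-545)<75)&(abs(p[:,1]-100)<70)]
    print(cam,len(q),cv2.minAreaRect(q[:,:2].astype(np.float32)),np.median(q[:,2]), np.percentile(q,[1,99],axis=0).round())
E
```

```text
scene 1300 ((557.5697021484375, -59.089412689208984), 48.93253707885742) 71.2729582049725
scene 607 ((548.3727416992188, 100.47731018066406), (99.99022674560547, 125.00601959228516), 89.38310241699219) 91.60853278099972 [[487.  50.  89.]
 [610. 150.  93.]]
side 872 ((555.4202880859375, -59.00360870361328), 49.497108459472656) 71.8666794788796
side 770 ((547.53857421875, 100.34573364257812), (104.19059753417969, 121.90889739990234), 89.64173889160156) 92.13313464086858 [[487.  50.  89.]
 [608. 151.  94.]]
```

View pics/ab.png

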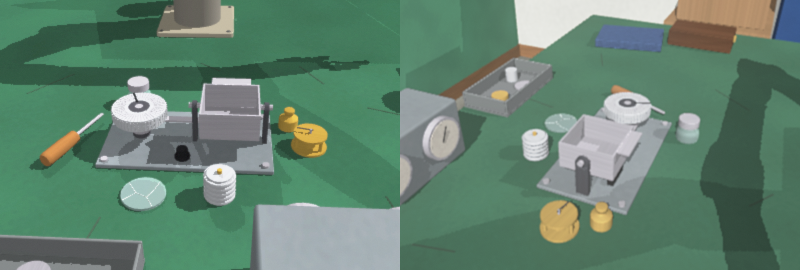

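Scene shows the rig with collar at left (~(557,-59), top z 72), the bin's lip facing the robot, and a clear rim. I move above the rim with the tool squared to the world axes and the jaws shut.

```bash
R='{"jaw":-1,"xyz":[-590,-574,50],"angular":[0,0,-0.227]}'; python3 -m creep '[{"jaw":-1,"xyz":[-590,-574,50],"angular":[0,0,-0.227]},{"jaw":-1,"xyz":[-590,-574,50],"angular":[0,0,-0.227]},{"jaw":-1,"xyz":[-590,-574,50],"angular":[0,0,-0.227]},{"jaw":-1,"xyz":[-590,-574,50],"angular":[0,0,-0.227]},{"jaw":-1,"xyz":[-590,-574,50],"angular":[0,0,-0.227]},{"jaw":-1,"xyz":[-590,-574,50],"angular":[0,0,-0.227]},{"jaw":-1,"xyz":[-590,-574,50],"angular":[0,0,-0.227]},{"jaw":-1,"xyz":[-590,-574,50],"angular":[0,0,-0.227]},{"jaw":-1,"xyz":[-590,-574,50],"angular":[0,0,-0.227]},{"jaw":-1,"xyz":[-590,-574,50],"angular":[0,0,-0.227]},{"jaw":-1,"xyz":[-590,-574,50],"angular":[0,0,-0.227]},{"jaw":-1,"xyz":[-590,-574,50],"angular":[0,0,-0.227]}]'
```

```text
clock: 2.8
eef_pos: [552.8, 2.3, 205.0]
tool_rot: [3.141, 0.001, -3.141]
force: [0.0, 0.9, -0.3]
width: 0.0
gripper_force: 0.0
```

```bash
python3 -m creep '[{"jaw":-1,"xyz":[-20,-50,20],"angular":[0,0,0]},{"jaw":-1,"xyz":[-38,-61,60],"angular":[0,0,0]},{"jaw":-1,"xyz":[-38,-61,80],"angular":[0,0,0]},{"jaw":-1,"xyz":[-38,-61,80],"angular":[0,0,0]},{"jaw":-1,"xyz":[-38,-61,80],"angular":[0,0,0]}]'
python3 - <<'E'
from h import *
print(ctrl.read_state()['eef_pos'])
a=shot('wrist','w1.png')[0];b=shot('scene','s3.png')[0]
cv2.imwrite('pics/ws.png',np.hstack([cv2.resize(a,(400,300)),cv2.resize(b[120:330,80:360],(400,300))])[:,:,::-1])
E
```

```text
clock: 3.42
eef_pos: [590.1, -56.6, 125.7]
tool_rot: [3.142, 0.001, -3.141]
force: [0.7, -0.2, 0.7]
width: 0.4
gripper_force: 0.0
[590.13042895 -56.62359023 125.69855655]
```

View pics/ws.png

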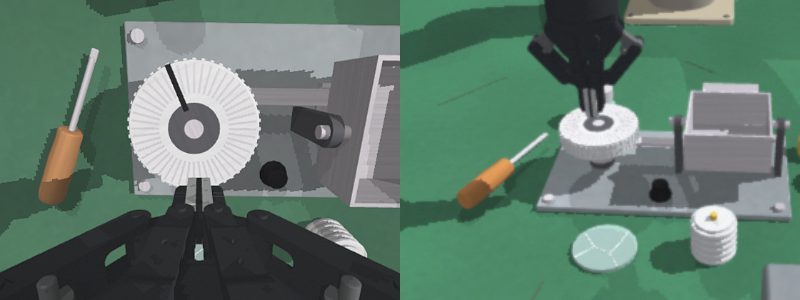

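Wrist view: collar hub at (193,128), black index line ending at (165,65), fingertips over the +x rim; clear all around. Now descend and feel.

```bash
python3 -m creep '[{"jaw":-1,"xyz":[0,-2,20],"angular":[0,0,0]},{"jaw":-1,"xyz":[0,-2,32],"angular":[0,0,0]},{"jaw":-1,"xyz":[0,-2,36],"angular":[0,0,0]},{"jaw":-1,"xyz":[0,-2,36],"angular":[0,0,0]},{"jaw":-1,"xyz":[0,-2,36],"angular":[0,0,0]}]';python3 -m creep '[{"jaw":-1,"xyz":[0,0,2],"angular":[0,0,0]},{"jaw":-1,"xyz":[0,0,4],"angular":[0,0,0]},{"jaw":-1,"xyz":[0,0,4],"angular":[0,0,0]}]'
```

```text
clock: 4.15
eef_pos: [589.8, -58.8, 89.5]
tool_rot: [3.142, 0.001, -3.141]
force: [-0.4, -0.2, 2.9]
width: -0.1
gripper_force: 1.4
clock: 4.53
eef_pos: [590.2, -58.9, 85.3]
tool_rot: [3.142, 0.001, -3.141]
force: [-1.2, 0.2, 7.3]
width: 0.0
gripper_force: 3.4
```

```bash
python3 -m creep '[{"jaw":-1,"xyz":[4.6,17,-0.2],"angular":[0,0,0]},{"jaw":-1,"xyz":[17,29.4,-0.4],"angular":[0,0,0]},{"jaw":-1,"xyz":[34,34,-0.6],"angular":[0,0,0]},{"jaw":-1,"xyz":[51,29.4,-0.8],"angular":[0,0,0]},{"jaw":-1,"xyz":[63.4,17,-1],"angular":[0,0,0]},{"jaw":-1,"xyz":[68,0,-1.2],"angular":[0,0,0]},{"jaw":-1,"xyz":[63.4,-17,-1.4],"angular":[0,0,0]},{"jaw":-1,"xyz":[51,-29.4,-1.6],"angular":[0,0,0]},{"jaw":-1,"xyz":[34,-34,-1.8],"angular":[0,0,0]},{"jaw":-1,"xyz":[17,-29.4,-2],"angular":[0,0,0]},{"jaw":-1,"xyz":[4.6,-17,-2.2],"angular":[0,0,0]},{"jaw":-1,"xyz":[0,0,-2.4],"angular":[0,0,0]}]'
cat > idx.py <<'E'
from h import *
import sys
print(ctrl.read_state()['eef_pos'].round(1) if hasattr(ctrl.read_state()['eef_pos'],'round') else ctrl.read_state()['eef_pos'])
im,d,m=shot('wrist',sys.argv[1])
zt=float(sys.argv[2]); T=np.array(m['T'])
v,u=np.mgrid[0:420,0:560]; r=np.stack([(u-m['cx'])/m['fx'],(v-m['cy'])/m['fy'],np.ones(u.shape)],-1)@T[:3,:3].T
s=(zt-T[2,3])/r[...,2]; X=T[0,3]+s*r[...,0]-556.5; Y=T[1,3]+s*r[...,1]+59
R=np.hypot(X,Y); dark=(im.max(2)<70)&(R>26)&(R<45); a=np.degrees(np.arctan2(Y,X))
h,_=np.histogram(a[dark],36,(-180,180)); print(dict((int(-175+10*i),int(n)) for i,n in enumerate(h) if n>5))
E
python3 idx.py w2.png 74; cp pics/w1.png /tmp
```

```text
clock: 6.02
eef_pos: [591.3, -61.4, 88.0]
tool_rot: [-3.139, 0.003, 3.14]
force: [0.1, -4.3, 6.6]
width: 0.1
gripper_force: 3.2
[591.3 -61.4  88. ]
{-25: 53, -15: 415, -5: 119, 5: 294, 15: 294, 25: 173, 115: 287, 125: 137}
```

View pics/w2.png

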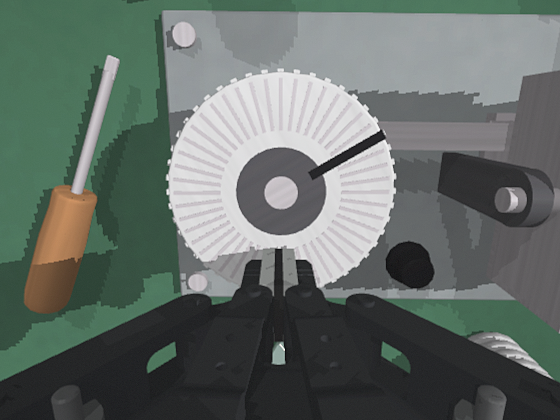

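The index moved from about -157° to 119°: roughly 276° for one finger turn (23% slip), force 6.6 N. Another turn.

```bash
python3 -m creep '[{"jaw":-1,"xyz":[4.6,17,-0.2],"angular":[0,0,0]},{"jaw":-1,"xyz":[17,29.4,-0.4],"angular":[0,0,0]},{"jaw":-1,"xyz":[34,34,-0.6],"angular":[0,0,0]},{"jaw":-1,"xyz":[51,29.4,-0.8],"angular":[0,0,0]},{"jaw":-1,"xyz":[63.4,17,-1],"angular":[0,0,0]},{"jaw":-1,"xyz":[68,0,-1.2],"angular":[0,0,0]},{"jaw":-1,"xyz":[63.4,-17,-1.4],"angular":[0,0,0]},{"jaw":-1,"xyz":[51,-29.4,-1.6],"angular":[0,0,0]},{"jaw":-1,"xyz":[34,-34,-1.8],"angular":[0,0,0]},{"jaw":-1,"xyz":[17,-29.4,-2],"angular":[0,0,0]},{"jaw":-1,"xyz":[4.6,-17,-2.2],"angular":[0,0,0]},{"jaw":-1,"xyz":[0,0,-2.4],"angular":[0,0,0]}]'
python3 idx.py w3.png 76
```

```text
clock: 7.58
eef_pos: [591.3, -61.3, 90.4]
tool_rot: [-3.139, 0.003, 3.14]
force: [-0.3, -3.8, 5.7]
width: 0.0
gripper_force: 3.2
[591.3 -61.3  90.4]
{-25: 52, -15: 409, -5: 110, 5: 291, 15: 288, 25: 170, 45: 313, 55: 20}
```

```bash
python3 -m creep '[{"jaw":-1,"xyz":[4.6,17,-0.2],"angular":[0,0,0]},{"jaw":-1,"xyz":[17,29.4,-0.4],"angular":[0,0,0]},{"jaw":-1,"xyz":[34,34,-0.6],"angular":[0,0,0]},{"jaw":-1,"xyz":[51,29.4,-0.8],"angular":[0,0,0]},{"jaw":-1,"xyz":[63.4,17,-1],"angular":[0,0,0]},{"jaw":-1,"xyz":[68,0,-1.2],"angular":[0,0,0]},{"jaw":-1,"xyz":[63.4,-17,-1.4],"angular":[0,0,0]},{"jaw":-1,"xyz":[51,-29.4,-1.6],"angular":[0,0,0]},{"jaw":-1,"xyz":[34,-34,-1.8],"angular":[0,0,0]},{"jaw":-1,"xyz":[34,-34,-1.8],"angular":[0,0,0]},{"jaw":-1,"xyz":[34,-34,-30],"angular":[0,0,0]},{"jaw":-1,"xyz":[34,-34,-60],"angular":[0,0,0]}]'
python3 idx.py w4.png 78
```

```text
clock: 9.12
eef_pos: [555.2, -93.0, 149.6]
tool_rot: [3.141, -0.001, -3.142]
force: [-0.1, 0.0, -0.6]
width: -0.1
gripper_force: 0.0
[555.2 -93.  149.6]
{-95: 175, -65: 55, -55: 74, -45: 48, -35: 161, -25: 184, -15: 51}
```

View pics/w4.png

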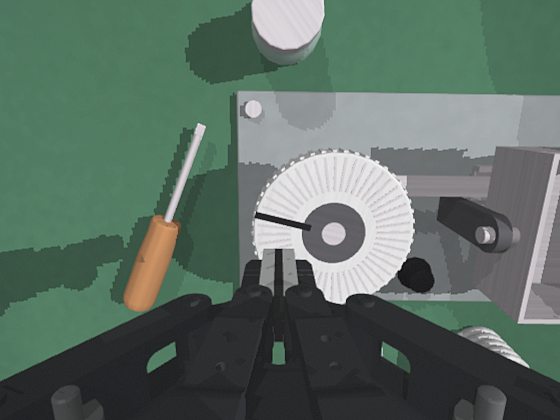

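Index now near -98°: total ≈ 779° ≈ 13.6 rad (+0…0.4), in the window. Next, over to the lip.

```bash
python3 -m creep '[{"jaw":-1,"xyz":[20,60,0],"angular":[0,0,0]},{"jaw":-1,"xyz":[40,120,0],"angular":[0,0,0]},{"jaw":-1,"xyz":[61,170,0],"angular":[0,0,0]},{"jaw":-1,"xyz":[61,193,0],"angular":[0,0,0]},{"jaw":-1,"xyz":[61,193,0],"angular":[0,0,0]},{"jaw":-1,"xyz":[61,193,0],"angular":[0,0,0]}]'
python3 - <<'E'
from h import *
for c in ['side','scene']:
    im,d,m=shot(c,c+'4.png'); p=pts(np.ones(d.shape,bool),d,m)
    q=p[(p[:,2]>68)&(p[:,2]<85)&(abs(p[:,0]-556)<46)&(abs(p[:,1]+59)<46)];print(c,'collar top',np.percentile(q[:,2],[25,50,75]))
im,d,m=shot('wrist','w5.png');p=pts(np.ones(d.shape,bool),d,m)
q=p[(p[:,2]>88)&(p[:,2]<98)&(abs(p[:,0]-545)<75)&(abs(p[:,1]-100)<70)];print(np.percentile(q,[1,50,99],axis=0).round())
E
```

```text
clock: 9.93
eef_pos: [494.7, 98.6, 149.4]
tool_rot: [-3.141, -0.0, 3.14]
force: [0.1, 0.5, 0.4]
width: 0.1
gripper_force: 0.0
side collar top [77.02743212 78.04553044 78.63611878]
scene collar top [76.90647376 77.54955959 78.1057876 ]
[[488.  51.  89.]
 [499. 102.  93.]
 [526. 149.  94.]]
```

View pics/w5.png

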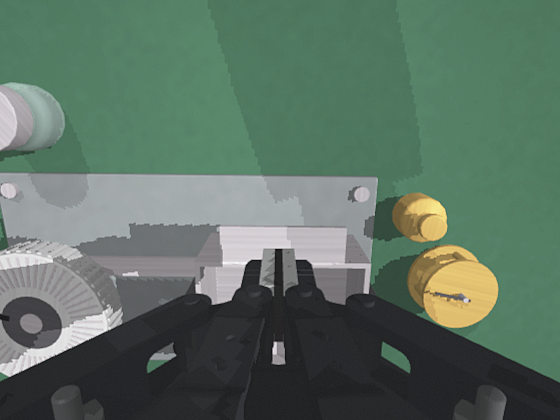

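View pics/side4.png

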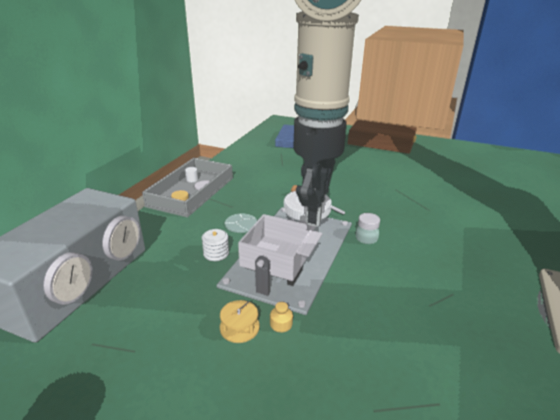

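Wrist view: shut fingertips (280,255) sit over the lip (220-345, 225-262); the bin is level and the collar top has risen ~6 mm. Press down.

```bash
python3 -m creep '[{"jaw":-1,"xyz":[0,0,20],"angular":[0,0,0]},{"jaw":-1,"xyz":[0,0,33],"angular":[0,0,0]},{"jaw":-1,"xyz":[0,0,37],"angular":[0,0,0]},{"jaw":-1,"xyz":[0,0,41],"angular":[0,0,0]},{"jaw":-1,"xyz":[0,0,45],"angular":[0,0,0]},{"jaw":-1,"xyz":[0,0,49],"angular":[0,0,0]},{"jaw":-1,"xyz":[0,0,53],"angular":[0,0,0]},{"jaw":-1,"xyz":[0,0,53],"angular":[0,0,0]}]'; python3 -m creep '[{"jaw":-1,"xyz":[0,0,4],"angular":[0,0,0]},{"jaw":-1,"xyz":[0,0,8],"angular":[0,0,0]},{"jaw":-1,"xyz":[0,0,12],"angular":[0,0,0]},{"jaw":-1,"xyz":[0,0,15],"angular":[0,0,0]},{"jaw":-1,"xyz":[0,0,18],"angular":[0,0,0]},{"jaw":-1,"xyz":[0,0,18],"angular":[0,0,0]}]'
```

```text
clock: 11.08
eef_pos: [494.8, 100.2, 96.3]
tool_rot: [3.141, 0.001, -3.141]
force: [-0.2, -0.7, 0.4]
width: -0.3
gripper_force: 0.3
clock: 11.82
eef_pos: [494.0, 100.0, 78.2]
tool_rot: [-3.141, -0.001, -3.141]
force: [-0.2, -0.2, -0.2]
width: 0.1
gripper_force: 0.0
```

```bash
python3 -m creep '[{"jaw":-1,"xyz":[0,0,2],"angular":[0,0,0]},{"jaw":-1,"xyz":[0,0,4],"angular":[0,0,0]},{"jaw":-1,"xyz":[0,0,5],"angular":[0,0,0]},{"jaw":-1,"xyz":[0,0,6],"angular":[0,0,0]}]'; python3 -m creep '[{"jaw":-1,"xyz":[0,0,1],"angular":[0,0,0]},{"jaw":-1,"xyz":[0,0,2],"angular":[0,0,0]}]'
python3 - <<'E'
from h import *
im,d,m=shot('side','side5.png'); cv2.imwrite('pics/s5c.png',cv2.resize(im[190:320,190:370],None,fx=3,fy=3)[:,:,::-1])
E
```

```text
clock: 12.32
eef_pos: [494.6, 100.0, 72.6]
tool_rot: [3.142, 0.0, -3.141]
force: [0.6, 0.1, 3.3]
width: -0.5
gripper_force: 1.2
clock: 12.58
eef_pos: [494.5, 100.1, 70.6]
tool_rot: [3.142, -0.0, -3.141]
force: [-0.4, -0.2, 3.1]
width: 0.1
gripper_force: 1.2
```

View pics/s5c.png

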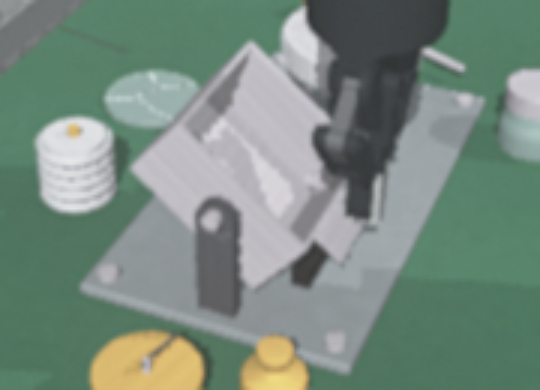

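The bin is tipped, its lip at (340,240) under the fingertips, nearly on the stop; force is still about 3 N. Press on until it climbs.

```bash
python3 -m creep '[{"jaw":-1,"xyz":[0,0,1.5],"angular":[0,0,0]},{"jaw":-1,"xyz":[0,0,1.5],"angular":[0,0,0]}]'; python3 -m creep '[{"jaw":-1,"xyz":[0,0,1.5],"angular":[0,0,0]},{"jaw":-1,"xyz":[0,0,1.5],"angular":[0,0,0]}]'
```

```text
clock: 12.88
eef_pos: [494.5, 100.1, 69.1]
tool_rot: [3.142, -0.0, -3.141]
force: [-0.7, 0.2, 4.3]
width: -0.1
gripper_force: 1.3
clock: 13.12
eef_pos: [494.6, 100.1, 68.8]
tool_rot: [3.141, 0.001, -3.141]
force: [-2.1, -0.2, 16.6]
width: 0.2
gripper_force: 7.1
```

Force has jumped to 17 N, so the bin is on its stop. Move forward (away from the bin, −x) and up, then verify.

```bash
python3 -m creep '[{"jaw":-1,"xyz":[0,0,-1.5],"angular":[0,0,0]},{"jaw":-1,"xyz":[0,0,-20],"angular":[0,0,0]},{"jaw":-1,"xyz":[0,0,-60],"angular":[0,0,0]},{"jaw":-1,"xyz":[0,0,-120],"angular":[0,0,0]},{"jaw":-1,"xyz":[0,0,-160],"angular":[0,0,0]},{"jaw":-1,"xyz":[0,0,-160],"angular":[0,0,0]},{"jaw":-1,"xyz":[0,0,-160],"angular":[0,0,0]},{"jaw":-1,"xyz":[0,0,-160],"angular":[0,0,0]}]'
python3 - <<'E'
from h import *
im,d,m=shot('side','side6.png')
for t in ['bin_lip']:
    p=pts(silhouettes('side',t)[0]['pixels'],d,m)
    q=p[(abs(p[:,1]-100)<25)&(p[:,0]<520)]
    print(np.percentile(p,[1,99],axis=0).round())
    # lip plane slope
    l=q[q[:,0]<511]; l=l[l[:,2]>40]; print(len(l),np.percentile(l,[2,50,98],axis=0).round(1),np.arctan(np.polyfit(l[:,0],l[:,2],1)[0]))
cv2.imwrite('pics/s6c.png',cv2.resize(im[190:340,170:400],None,fx=3,fy=3)[:,:,::-1])
E
```

```text
clock: 14.12
eef_pos: [493.5, 99.8, 226.1]
tool_rot: [-3.141, -0.003, -3.141]
force: [-0.1, -0.3, -0.1]
width: 0.0
gripper_force: 0.0
[[496.  50.  24.]
 [611. 151. 120.]]
222 [[494.5  76.   43.1]
 [502.6 100.1  50.5]
 [510.6 123.5  57.3]] 0.6995977809398078
```

View pics/s6c.png

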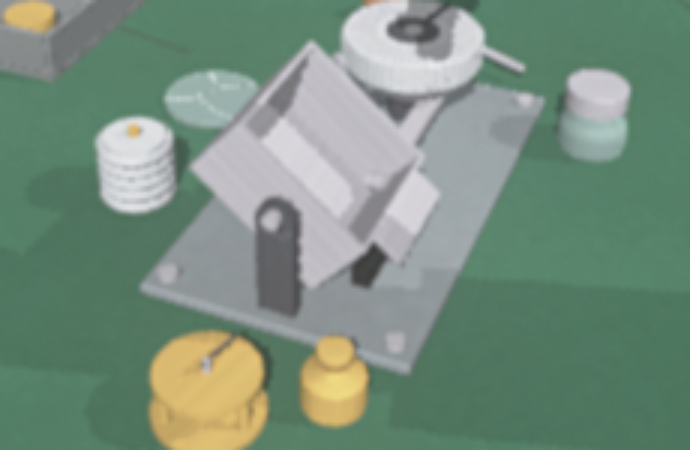

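The bin stays tipped: lip at (405,215), measured tilt 0.70 rad. The arm is clear and the bystanders are in place, so I hand in.

```bash
python3 -c "
from cell import ctrl
print(ctrl.finish_job())"
```

```text
the job is handed in; nothing more can be done
None
```

The job is handed in, with no verdict returned: I loosened the collar by about 13.6 rad (2.2 turns), then tipped the bin onto its stop (tilt measured at 0.70 rad), and moved the arm clear without disturbing any of the loose parts I could see.

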